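Fetch the turntable drive from behind the spray cans

ROBOT

A 6-joint arm with a two-finger parallel gripper is mounted at the origin on the work surface. World frame = base frame: x ahead of the robot, y to its left, z up, the work surface at z = 0. Lengths are in m, angles in degrees, forces in N, time in s.
With the tool pointing down it reaches from about 0.3 to 0.75 m from the base axis. Payload 8.5 kg.
Tool frame: the origin (TCP) lies between the finger pads; the fingertips stand env.finger_overhang ahead of it and the grasp point (between the pads) lies 2 mm behind it (env.finger_overhang is the distance from the TCP to the fingertips, in m); z points along the fingers, y is the line along which they close (so a half turn about z gives the same grasp; the last joint's range is limited). The gripper opens to 85 mm and grips with 20 to 120 N. Pads are 22 mm wide; open, the fingers measure 114 mm over their backs; the gripper's body (76 mm by 85 mm) begins 54 mm behind the grasp point. The pads swing forward as they close: fully open they stand 13 mm farther back than shut.
Start: joints at [-84.758, 21.807, 74.336, -0, 83.858, -12.336], TCP at [0.166, -0.524, 0.248] pointing down, gripper open.
Joint ranges: [-178.18, 178.18], [-50.72, 133.34], [12.68, 142.11], [-81.47, 261.47], [9.98, 163.14], [-165.26, 165.26]. Speed limits (degrees/s): [136.94, 136.94, 180, 180, 180, 180].

INTERFACE

Orientations are given as a 3x3 rotation matrix whose columns are the frame's x, y, z axes.
In Python, from rig import env gives the robot as it stands. The module is installed in compiled form; this text tells all that it offers.
- The arm moves only by the tool jog_arm, never from a script. Its arguments are lists of equal length, an entry for each row: "hand": the finger opening in m, from 0 to 0.0854; "travel": the shift along the world's x, y, z in m, a list of three; "yaw": the turn about the world's z in rad. A call has exactly 5 rows; each row shifts and turns the commanded pose from where the row before left it; what a row does not reach is not made up. A row lasts 1/8 s, in which the tool goes at most 62.5 mm and 10.7 degrees, less where a joint would pass 70% of its speed; a pose out of reach is approached as far as the arm can. A call is refused whole if a number of a shift passes 0.0625 or a number of a turn 0.188, either way. A call with a gripper value outside its range is refused whole. The fingers move at their own pace and stop on an object; "grip_force" is the grip in N (left out, the last holds). Time passes only in rows, so rows that do not move let the fingers close, or fill a call up. It gives the time, the measured TCP pose, the force, the opening and the grip force at its end, in the units of the state.
- env.observe(): the state, without advancing time (a new reading comes with each control period).
- env.get_image(name): name is "scene" or "top" or "wrist"; returns the picture (420x560x3 uint8, red, green, blue); there is no depth.
- env.calibration(name): a dict with "fx", "fy", "cx", "cy" (pixels), "position" and "rotation" of the camera in the world; the wrist camera has in their place "hand_eye" (4x4, takes a point from camera to tool coordinates, whose origin is the TCP and whose axes are the flange's). Camera axes: x right, y down, z forward; pixel columns grow to the right and rows downward; lengths in m; the calibration is good to about 2 mm. A picture is of the moment at which its call begins: read the wrist's pose just before it. calibration takes no time and is no camera call.
- env.close_job(): hands the job in; it is judged then, once.
The state is a dict: "time_s": time; "q": joint angles; "qvel": joint speeds; "joint_efforts": joint torques, N m; "position": TCP position; "tool_rot": TCP orientation; "ft_force": force on the tool from outside, world axes, zero at the start; "wrist_torque": the same for the moment, N m; "grip_width": finger opening in m; "gripper_force": force on a finger pad.
Only numpy, scipy, OpenCV 4.12 (cv2) and the standard library are available. Lean on these libraries where they do the work, as an engineer would, in place of code of your own. Each camera call takes 0.05 s, during which the arm holds its last target. There are 200 camera calls.

TASK

The microwave's turntable drive unit stands at the back of the white parts tray, hemmed in by three spray cans: move all three cans to the black side mat first, then, while they wait there, fetch the drive unit and set it down upright inside the white outline of the green test plate. Finally put every can back upright on the middle of the pad of its own colour on the tray. Set each thing down gently rather than dropping it, knock no can over, and let go of everything.

Things in the scene. Friction and masses are not known exactly. Their poses are not given: they have to be found in the camera images.
- red_can: spray can, upright straight cylinder 44 mm in diameter and 120 mm tall, about 0.16 kg: bare metal with a red band, the top 38 mm a red cap of the same diameter (graspable anywhere on its sides). At the start it stands on the red pad. Origin: centre of its underside; z up; its yaw means nothing.
- yellow_can: spray can, upright straight cylinder 44 mm in diameter and 120 mm tall, about 0.16 kg: bare metal with a yellow band, the top 38 mm a yellow cap of the same diameter (graspable anywhere on its sides). At the start it stands on the yellow pad. Origin: centre of its underside; z up; its yaw means nothing.
- blue_can: spray can, upright straight cylinder 44 mm in diameter and 120 mm tall, about 0.16 kg: bare metal with a blue band, the top 38 mm a blue cap of the same diameter (graspable anywhere on its sides). At the start it stands on the blue pad. Origin: centre of its underside; z up; its yaw means nothing.
- red_pad: fixed red disc, 62 mm in diameter, 3 mm thick, on the parts tray: the home of the red can. Origin: centre of its underside, 6 mm above the table, so a can on it has its underside 9 mm above the table. Axes as the tray's. The three pads change places among themselves from start to start.
- yellow_pad: fixed yellow disc, 62 mm in diameter, 3 mm thick, on the parts tray: the home of the yellow can. Origin: centre of its underside, 6 mm above the table, so a can on it has its underside 9 mm above the table. Axes as the tray's. The three pads change places among themselves from start to start.
- blue_pad: fixed blue disc, 62 mm in diameter, 3 mm thick, on the parts tray: the home of the blue can. Origin: centre of its underside, 6 mm above the table, so a can on it has its underside 9 mm above the table. Axes as the tray's. The three pads change places among themselves from start to start.
- parts_tray: fixed white tray, 156 x 220 mm, floor 6 mm above the table, aluminium rim 4 mm higher. Origin: centre of its underside; x from its front (robot) edge to its back, y along its width. The drive unit is at about x = 33 mm, y = 0; the pads at x = -30, y = 0 and x = 13, y = +62 and -62 mm. Fingers have most room about a can there when they close along the tray's x.
- drive: turntable drive unit: black block 46 x 46 mm, 40 mm tall, brass stripe around its middle, round steel face on top with a white coupler (16 mm wide, up to 52 mm above the underside), about 0.22 kg. It starts on the tray floor behind and between the cans. Grip it by opposite sides of the block. Origin: centre of its underside; z up; x and y square to its sides.
- side_mat: fixed black rubber mat, 170 x 170 mm, 4 mm thick, with a thin grey border line: the side area for the cans, left or right of the tray. Origin: centre of its underside (on the table); x and y along its edges. The three cans fit on it 90 mm apart.
- test_plate: fixed green plate, 110 x 110 mm, 6 mm thick, with a white square outline 60 mm across in its middle, where the drive unit goes. It lies on the other side of the tray from the mat. Origin: centre of its underside (on the table); x and y along its edges.

How it is judged (in metres and radians):
On the way, in this order (a step that is already met when the one before it is completed fails the run):
1. all three cans stand on the black side mat, released, while the drive unit is still in its place on the tray (x of red_can in the frame of side_mat between -0.078 and 0.078 m and y of red_can in the frame of side_mat between -0.078 and 0.078 m and height (world z) of each of red_can, yellow_can, blue_can below 0.012 m and angle between each of red_can, yellow_can, blue_can's own z axis and vertical below 0.15 rad and x of yellow_can in the frame of side_mat between -0.078 and 0.078 m and y of yellow_can in the frame of side_mat between -0.078 and 0.078 m and x of blue_can in the frame of side_mat between -0.078 and 0.078 m and y of blue_can in the frame of side_mat between -0.078 and 0.078 m and contact force between the fingers and red_can below 0.1 N and contact force between the fingers and yellow_can below 0.1 N and contact force between the fingers and blue_can below 0.1 N and distance of drive from where it was at the start of the episode below 0.02 m), for 0.2 s.
2. the drive unit stands released inside the outline on the green plate while the cans are still on the mat (horizontal distance between drive and test_plate below 0.015 m and height (world z) of each of drive, red_can, yellow_can, blue_can below 0.012 m and angle between drive's own z axis and vertical below 0.1 rad and contact force between the fingers and drive below 0.1 N and x of red_can in the frame of side_mat between -0.078 and 0.078 m and y of red_can in the frame of side_mat between -0.078 and 0.078 m and angle between each of red_can, yellow_can, blue_can's own z axis and vertical below 0.15 rad and x of yellow_can in the frame of side_mat between -0.078 and 0.078 m and y of yellow_can in the frame of side_mat between -0.078 and 0.078 m and x of blue_can in the frame of side_mat between -0.078 and 0.078 m and y of blue_can in the frame of side_mat between -0.078 and 0.078 m), for 0.2 s.
At the end, for the whole second after the job is handed in: Each can stands upright on the pad of its own colour, its axis within 12 mm of the pad's centre; the drive unit stands upright on the green plate, its centre within 15 mm of the plate's centre; all are released and at rest (horizontal distance between red_can and red_pad below 0.012 m and height (world z) of each of red_can, yellow_can, blue_can below 0.015 m and angle between each of red_can, yellow_can, blue_can, drive's own z axis and vertical below 0.1 rad and horizontal distance between yellow_can and yellow_pad below 0.012 m and horizontal distance between blue_can and blue_pad below 0.012 m and horizontal distance between drive and test_plate below 0.015 m and height (world z) of drive below 0.012 m and linear speed of each of red_can, yellow_can, blue_can, drive below 0.02 m/s and contact force between the fingers and red_can below 0.1 N and contact force between the fingers and yellow_can below 0.1 N and contact force between the fingers and blue_can below 0.1 N and contact force between the fingers and drive below 0.1 N); the robot touches nothing.
It fails at once if a can is knocked over (leans more than about 35 degrees) (angle between any of red_can, yellow_can, blue_can's own z axis and vertical above 0.6 rad).
It fails at once if a can or the drive unit is dropped or flung (moves faster than 0.45 m/s with no finger on it: a fall of some 10 to 20 mm or more) ((linear speed of red_can above 0.45 m/s and contact force between the fingers and red_can below 0.1 N) or (linear speed of yellow_can above 0.45 m/s and contact force between the fingers and yellow_can below 0.1 N) or (linear speed of blue_can above 0.45 m/s and contact force between the fingers and blue_can below 0.1 N) or (linear speed of drive above 0.45 m/s and contact force between the fingers and drive below 0.1 N)).
It also fails if it takes over 133 s, if anything falls off the work surface, if the arm or the gripper's body presses on something with over 40 N, if the wrist force passes 120 N, or if a joint passes its speed limit or range.

## Working session

There is one attempt and no reset: what is moved stays moved. The work goes in short steps, Python scripts to look and compute and a tool call to move; the robot and the scene stay as the last step left them, time stands still between calls to the robot, and variables do not carry over. Pictures are saved under pics/ and viewed, at most 14 in all, crops included, and the job is handed in when it is done.

Besides the shell and the picture viewer there is one more tool, called after ">>>" as name([rows], argument=value, ...), one row to a line, values as JSON. jog_arm: Moves the arm, as the interface text tells. Its arguments: {"type":"object","properties":{"hand":{"type":"array"},"travel":{"type":"array"},"yaw":{"type":"array"},"grip_force":{"type":"number"}},"required":["hand","travel","yaw"]}

```bash
mkdir -p pics
python3 - <<'E'
from rig import env
import cv2
o=env.observe()
print(o['time_s'],o['position'],o['tool_rot'],o['grip_width'],env.finger_overhang)
for n in("scene","top"):
    c=env.calibration(n);print(n,c)
    cv2.imwrite(f"pics/{n}0.png",env.get_image(n)[:,:,::-1])
print(env.calibration("wrist"))
E
```

```text
0.0 [ 0.16608401 -0.52401982  0.24767539] [[ 9.53301747e-01  3.02019471e-01 -1.35537608e-04]
 [ 3.02019306e-01 -9.53300522e-01  1.56641597e-03]
 [ 3.43880051e-04 -1.53420206e-03 -9.99998764e-01]] 0.0853789021034877 0.017
scene {'fx': 472.82209589148226, 'fy': 472.82209589148226, 'cx': 275.4645328270848, 'cy': 211.22069297404175, 'position': array([1.14622049, 0.36267282, 0.88864209]), 'rotation': array([[-0.53585816,  0.65529527, -0.53239473],
       [ 0.84428891,  0.42013063, -0.33266574],
       [ 0.00568104, -0.62775662, -0.77838895]])}
top {'fx': 396.4653485813233, 'fy': 396.4653485813233, 'cx': 274.9478985134525, 'cy': 219.058901113493, 'position': array([0.48363513, 0.01652096, 0.73571798]), 'rotation': array([[-0.01617345, -0.99429781,  0.10540535],
       [-0.9997958 ,  0.01480481, -0.01375412],
       [ 0.01211518, -0.10560628, -0.99433422]])}
{'fx': 352.92452768750917, 'fy': 352.92452768750917, 'cx': 281.85697762203284, 'cy': 209.51297784677135, 'hand_eye': array([[-8.74092692e-05, -9.49879021e-01, -3.12617720e-01,
         8.16851804e-02],
       [ 9.99999810e-01, -2.73641916e-04,  5.51847997e-04,
         2.24453842e-04],
       [-6.09734146e-04, -3.12617612e-01,  9.49878864e-01,
        -1.25865012e-01],
       [ 0.00000000e+00,  0.00000000e+00,  0.00000000e+00,
         1.00000000e+00]])}
```

View pics/top0.png

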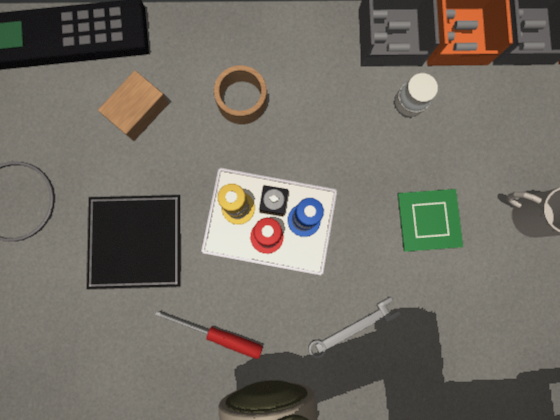

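View pics/scene0.png

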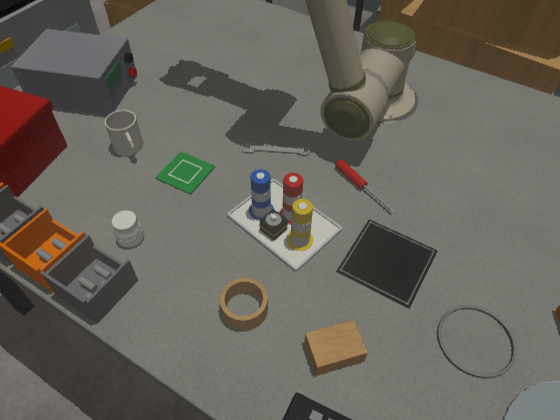

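```bash
cat > h.py <<'E'
import numpy as np, cv2
from rig import env
def ray(cam,uv,z):
    c=env.calibration(cam); uv=np.atleast_2d(np.asarray(uv,float))
    d=np.c_[(uv[:,0]-c['cx'])/c['fx'],(uv[:,1]-c['cy'])/c['fy'],np.ones(len(uv))]@np.array(c['rotation']).T
    p=np.array(c['position']); return (p+d*((z-p[2])/d[:,2])[:,None])[:,:2]
def big(m,box=None):
    m=m.astype(np.uint8)
    if box:
        k=np.zeros_like(m);k[box[1]:box[3],box[0]:box[2]]=1;m=m*k
    cs,_=cv2.findContours(m,cv2.RETR_EXTERNAL,cv2.CHAIN_APPROX_NONE)
    return max(cs,key=cv2.contourArea)[:,0]
def rect(cam,c,z):
    w=ray(cam,c,z); (x,y),s,a=cv2.minAreaRect((w*1000).astype(np.float32)); return np.round([x,y,*s,a],1)
E
python3 - <<'E'
from h import *
im=env.get_image("top"); hsv=cv2.cvtColor(im,cv2.COLOR_RGB2HSV); H,S,V=[hsv[...,i].astype(int) for i in range(3)]
t=big((S<40)&(V>140),(190,160,350,285)); 
m=big((V<60),(75,185,192,300)); g=big((H>45)&(H<85)&(S>100),(380,180,480,260))
print("tray",rect("top",t,.01)); print("mat",rect("top",m,.004)); print("plate",rect("top",g,.006))
print("outline",rect("top",big((S<90)&(V>130),(408,198,455,242)),.006))
for n,(x,y) in dict(y=(231,196),r=(267,231),b=(310,212)).items():
    print(n,ray("top",big((S<70)&(V>150),(x-10,y-10,x+10,y+10)).mean(0),.129)*1000)
b=big((V<75),(258,183,291,218)); print("drive", rect("top",b,.04))
s=env.get_image("scene"); hs=cv2.cvtColor(s,cv2.COLOR_RGB2HSV)
for n,(x,y) in dict(y=(302,204),r=(293,178),b=(261,174)).items():
    print("scene",n,ray("scene",(x,y),.129)*1000)
cv2.imwrite("pics/crop0.png",cv2.resize(im[160:285,190:350,::-1],None,fx=5,fy=4.8,interpolation=2)[:600])
E
```

```text
tray [558.2  16.5 227.6 164.1  78.5]
mat [524.8 266.4 168.2 169.2   0.7]
plate [ 555.9 -281.3  108.1  109.6    3.4]
outline [ 556.1 -282.5   65.3   65.3    3.3]
y [[584.09129203  75.66921458]]
r [[530.00928877  20.26570366]]
b [[560.13489138 -45.73714025]]
drive [590.9   9.1  44.4  47.5  79.6]
scene y [[580.33151438  74.32973502]]
scene r [[527.06993848  20.2750602 ]]
scene b [[554.89432448 -45.27143527]]
```

View pics/crop0.png

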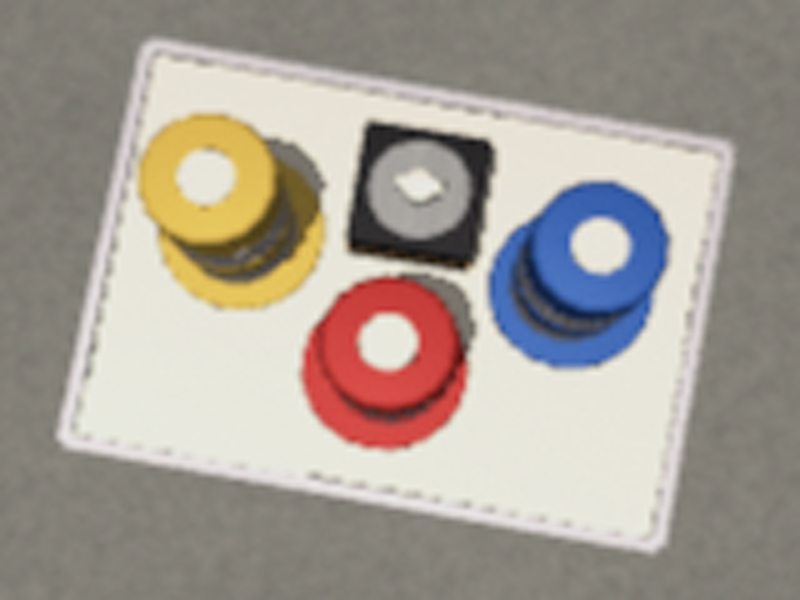

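The top view shows the black mat on the left at about (134,241), the tray at (269,221) and the green plate at (431,220). On the tray are yellow (231,196), red (267,231), blue (310,212) and the drive at (274,199). The tray-frame layout predicts the measured can positions to about 2 mm. The tray's yaw is −11.5°.

>>> jog_arm([
  [0.028,0.04,0],
  [0.028,0.04,0],
  [0.028,0.04,0],
  [0.028,0.04,0],
  [0.028,0.04,0],
], hand=[0.085,0.085,0.085,0.085,0.085], yaw=[0.106,0.106,0.106,0.106,0.106], grip_force=40)

```text
time_s: 0.82
position: [0.3068, -0.3229, 0.2483]
tool_rot: [[0.667, 0.745, 0.0], [0.745, -0.667, 0.0], [0.0, 0.0, -1.0]]
ft_force: [1.3, -1.3, 0.8]
grip_width: 0.085
gripper_force: 0.0
```

>>> jog_arm([
  [0.028,0.04,0],
  [0.028,0.04,0],
  [0.028,0.04,0],
  [0.028,0.04,0],
  [0.028,0.04,0],
], hand=[0.085,0.085,0.085,0.085,0.085], yaw=[0.106,0.106,0.106,0.106,0.106])

```text
time_s: 1.45
position: [0.4468, -0.1228, 0.2483]
tool_rot: [[0.199, 0.98, 0.0], [0.98, -0.199, -0.0], [-0.0, 0.0, -1.0]]
ft_force: [0.8, -0.4, 0.2]
grip_width: 0.0854
gripper_force: 0.0
```

>>> jog_arm([
  [0.028,0.04,0],
  [0.028,0.04,0],
  [0.028,0.04,0],
  [0.028,0.04,0],
  [0.025,0.039,0],
], hand=[0.085,0.085,0.085,0.085,0.085], yaw=[0,0,0,0,0])

```text
time_s: 2.08
position: [0.5839, 0.0762, 0.2481]
tool_rot: [[0.202, 0.979, -0.0], [0.979, -0.202, -0.0], [-0.0, -0.0, -1.0]]
ft_force: [0.4, -1.3, 0.5]
grip_width: 0.0853
gripper_force: 0.0
```

>>> jog_arm([
  [0,-0.001,-0.035],
  [0,0,-0.035],
  [0,0,-0.035],
  [0,0,-0.028],
  [0,0,-0.015],
], hand=[0.085,0.085,0.085,0.085,0.085], yaw=[0,0,0,0,0])

```text
time_s: 2.7
position: [0.5826, 0.0737, 0.0988]
tool_rot: [[0.203, 0.979, -0.002], [0.979, -0.203, 0.0], [-0.0, -0.002, -1.0]]
ft_force: [-0.1, 0.8, -0.7]
grip_width: 0.085
gripper_force: 0.0
```

>>> jog_arm([
  [0,0,0],
  [0,0,0],
  [0,0,0],
  [0,0,0],
  [0,0,0],
], hand=[0.06,0.04,0.04,0.04,0.04], yaw=[0,0,0,0,0])

```text
time_s: 3.32
position: [0.5837, 0.0737, 0.1017]
tool_rot: [[0.203, 0.979, 0.003], [0.979, -0.203, -0.0], [0.0, 0.003, -1.0]]
ft_force: [-0.2, -0.0, 5.7]
grip_width: 0.0431
gripper_force: 40.8
```

>>> jog_arm([
  [0,0,0.01],
  [0,0,0.03],
  [0,0,0.03],
  [0,0,0.01],
  [-0.009,0.037,0],
], hand=[0.04,0.04,0.04,0.04,0.04], yaw=[0,0,0,0,0])

```text
time_s: 3.95
position: [0.5746, 0.1095, 0.1806]
tool_rot: [[0.206, 0.979, 0.001], [0.979, -0.206, -0.0], [-0.0, 0.001, -1.0]]
ft_force: [0.3, 0.2, -2.6]
grip_width: 0.0429
gripper_force: 41.2
```

>>> jog_arm([
  [-0.01,0.05,0],
  [-0.01,0.05,0],
  [-0.01,0.05,0],
  [-0.01,0.05,0],
  [-0.01,0.02,0],
], hand=[0.04,0.04,0.04,0.04,0.04], yaw=[0,0,0,0,0])

```text
time_s: 4.58
position: [0.5229, 0.3329, 0.1792]
tool_rot: [[0.2, 0.98, -0.002], [0.98, -0.2, -0.0], [-0.001, -0.002, -1.0]]
ft_force: [0.6, 0.2, -2.7]
grip_width: 0.0433
gripper_force: 41.2
```

>>> jog_arm([
  [0,0,-0.03],
  [0,0,-0.03],
  [0,0,-0.015],
  [0,0,-0.006],
  [0,0,0],
], hand=[0.04,0.04,0.04,0.04,0.04], yaw=[0,0,0,0,0])

```text
time_s: 5.2
position: [0.5244, 0.3306, 0.0997]
tool_rot: [[0.203, 0.979, 0.0], [0.979, -0.203, 0.0], [0.0, 0.0, -1.0]]
ft_force: [0.4, 0.2, -2.1]
grip_width: 0.0433
gripper_force: 41.2
```

>>> jog_arm([
  [0,0,-0.001],
  [0,0,-0.001],
  [0,0,-0.001],
  [0,0,-0.001],
  [0,0,0],
], hand=[0.04,0.04,0.04,0.04,0.04], yaw=[0,0,0,0,0])

```text
time_s: 5.82
position: [0.5242, 0.3308, 0.0966]
tool_rot: [[0.202, 0.979, 0.001], [0.979, -0.202, 0.001], [0.001, 0.001, -1.0]]
ft_force: [-2.9, -1.2, 8.3]
grip_width: 0.0433
gripper_force: 42.2
```

>>> jog_arm([
  [0,0,0],
  [0,0,0],
  [0,0,0.015],
  [0,0,0.03],
  [0,0,0.035],
], hand=[0.06,0.085,0.085,0.085,0.085], yaw=[0,0,0,0,0])

```text
time_s: 6.45
position: [0.524, 0.3307, 0.1769]
tool_rot: [[0.203, 0.979, -0.0], [0.979, -0.203, -0.0], [-0.0, -0.0, -1.0]]
ft_force: [-0.5, -0.3, 0.3]
grip_width: 0.0849
gripper_force: 0.0
```

>>> jog_arm([
  [0,-0.045,0],
  [0,-0.045,0],
  [0,-0.045,0],
  [0,-0.045,0],
  [0,-0.045,0],
], hand=[0.085,0.085,0.085,0.085,0.085], yaw=[0,0,0,0,0])

```text
time_s: 7.08
position: [0.5242, 0.1043, 0.1765]
tool_rot: [[0.202, 0.979, 0.002], [0.979, -0.202, -0.0], [0.0, 0.002, -1.0]]
ft_force: [-0.3, -0.4, 0.6]
grip_width: 0.0849
gripper_force: 0.0
```

>>> jog_arm([
  [0.005,-0.045,0],
  [0,-0.04,0],
  [0,0,0],
  [0,0,-0.035],
  [0,0,-0.037],
], hand=[0.085,0.085,0.085,0.085,0.085], yaw=[0,0,0,0,0])

```text
time_s: 7.7
position: [0.5295, 0.0216, 0.1035]
tool_rot: [[0.202, 0.979, 0.002], [0.979, -0.202, -0.0], [0.0, 0.002, -1.0]]
ft_force: [0.4, 0.1, -0.8]
grip_width: 0.085
gripper_force: 0.0
```

>>> jog_arm([
  [0,0,0],
  [0,0,0],
  [0,0,0],
  [0,0,0],
  [0,0,0],
], hand=[0.085,0.06,0.04,0.04,0.04], yaw=[0,0,0,0,0])

```text
time_s: 8.32
position: [0.5298, 0.0207, 0.1048]
tool_rot: [[0.203, 0.979, 0.003], [0.979, -0.203, -0.0], [0.0, 0.003, -1.0]]
ft_force: [-0.5, 1.2, 6.8]
grip_width: 0.0431
gripper_force: 39.9
```

>>> jog_arm([
  [0,0,0.01],
  [0,0,0.03],
  [0,0,0.03],
  [0,0,0.01],
  [-0.001,0.035,0],
], hand=[0.04,0.04,0.04,0.04,0.04], yaw=[0,0,0,0,0])

```text
time_s: 8.95
position: [0.5284, 0.0547, 0.1838]
tool_rot: [[0.206, 0.979, 0.001], [0.979, -0.206, -0.0], [-0.0, 0.001, -1.0]]
ft_force: [-0.2, -0.0, -2.1]
grip_width: 0.0434
gripper_force: 41.2
```

>>> jog_arm([
  [-0.001,0.05,0],
  [-0.001,0.05,0],
  [-0.001,0.05,0],
  [-0.001,0.04,0],
  [0,0.02,0],
], hand=[0.04,0.04,0.04,0.04,0.04], yaw=[0,0,0,0,0])

```text
time_s: 9.57
position: [0.5234, 0.2674, 0.1826]
tool_rot: [[0.201, 0.98, -0.001], [0.98, -0.201, -0.0], [-0.001, -0.001, -1.0]]
ft_force: [0.1, -0.7, -2.0]
grip_width: 0.0429
gripper_force: 41.2
```

>>> jog_arm([
  [0,0,-0.03],
  [0,0,-0.03],
  [0,0,-0.015],
  [0,0,-0.006],
  [0,0,-0.001],
], hand=[0.04,0.04,0.04,0.04,0.04], yaw=[0,0,0,0,0])

```text
time_s: 10.2
position: [0.5245, 0.2656, 0.1017]
tool_rot: [[0.203, 0.979, 0.001], [0.979, -0.203, 0.0], [0.0, 0.001, -1.0]]
ft_force: [0.7, 0.1, -1.2]
grip_width: 0.0435
gripper_force: 41.3
```

>>> jog_arm([
  [0,0,-0.001],
  [0,0,-0.001],
  [0,0,-0.001],
  [0,0,0],
  [0,0,0],
], hand=[0.04,0.04,0.04,0.04,0.04], yaw=[0,0,0,0,0])

```text
time_s: 10.82
position: [0.5245, 0.2658, 0.0998]
tool_rot: [[0.203, 0.979, 0.002], [0.979, -0.203, 0.001], [0.001, 0.002, -1.0]]
ft_force: [-2.3, -1.3, 7.9]
grip_width: 0.0432
gripper_force: 42.1
```

>>> jog_arm([
  [0,0,0],
  [0,0,0],
  [0,0,0.015],
  [0,0,0.03],
  [0,0,0.03],
], hand=[0.06,0.085,0.085,0.085,0.085], yaw=[0,0,0,0,0])

```text
time_s: 11.45
position: [0.5242, 0.2657, 0.1751]
tool_rot: [[0.203, 0.979, 0.001], [0.979, -0.203, 0.0], [0.0, 0.001, -1.0]]
ft_force: [-0.0, 0.1, 0.5]
grip_width: 0.0849
gripper_force: 0.0
```

>>> jog_arm([
  [0.005,-0.045,0],
  [0.005,-0.045,0],
  [0.005,-0.045,0],
  [0.005,-0.045,0],
  [0.005,-0.045,0],
], hand=[0.085,0.085,0.085,0.085,0.085], yaw=[0,0,0,0,0])

```text
time_s: 12.08
position: [0.5493, 0.0392, 0.1744]
tool_rot: [[0.203, 0.979, 0.001], [0.979, -0.203, -0.0], [0.0, 0.001, -1.0]]
ft_force: [0.2, 0.5, 0.3]
grip_width: 0.0849
gripper_force: 0.0
```

>>> jog_arm([
  [0.005,-0.045,0],
  [0.005,-0.042,0],
  [0,0,0],
  [0,0,-0.035],
  [0,0,-0.037],
], hand=[0.085,0.085,0.085,0.085,0.085], yaw=[0,0,0,0,0])

```text
time_s: 12.7
position: [0.5594, -0.0455, 0.1016]
tool_rot: [[0.202, 0.979, 0.002], [0.979, -0.202, -0.0], [0.0, 0.002, -1.0]]
ft_force: [-0.5, 0.0, -0.9]
grip_width: 0.0851
gripper_force: 0.0
```

>>> jog_arm([
  [0,0,0],
  [0,0,0],
  [0,0,0],
  [0,0,0],
  [0,0,0],
], hand=[0.085,0.06,0.04,0.04,0.04], yaw=[0,0,0,0,0])

```text
time_s: 13.32
position: [0.5597, -0.0463, 0.1029]
tool_rot: [[0.203, 0.979, 0.003], [0.979, -0.203, -0.001], [-0.0, 0.003, -1.0]]
ft_force: [-0.7, 0.6, 6.4]
grip_width: 0.0434
gripper_force: 40.0
```

Blue goes to (0.525, 0.200): a shift of (−0.035, +0.246).

>>> jog_arm([
  [0,0,0.01],
  [0,0,0.03],
  [0,0,0.03],
  [0,0,0.01],
  [-0.005,0.036,0],
], hand=[0.04,0.04,0.04,0.04,0.04], yaw=[0,0,0,0,0])

```text
time_s: 13.95
position: [0.5544, -0.0114, 0.1817]
tool_rot: [[0.206, 0.979, 0.001], [0.979, -0.206, -0.001], [-0.0, 0.001, -1.0]]
ft_force: [0.6, 0.6, -2.0]
grip_width: 0.0433
gripper_force: 41.2
```

>>> jog_arm([
  [-0.007,0.05,0],
  [-0.007,0.05,0],
  [-0.007,0.05,0],
  [-0.007,0.04,0],
  [-0.002,0.02,0],
], hand=[0.04,0.04,0.04,0.04,0.04], yaw=[0,0,0,0,0])

```text
time_s: 14.58
position: [0.5232, 0.2014, 0.1808]
tool_rot: [[0.201, 0.98, -0.001], [0.98, -0.201, -0.0], [-0.0, -0.001, -1.0]]
ft_force: [0.0, -0.3, -2.0]
grip_width: 0.0435
gripper_force: 41.2
```

>>> jog_arm([
  [0,0,-0.03],
  [0,0,-0.03],
  [0,0,-0.015],
  [0,0,-0.006],
  [0,0,-0.001],
], hand=[0.04,0.04,0.04,0.04,0.04], yaw=[0,0,0,0,0])

```text
time_s: 15.2
position: [0.5245, 0.1995, 0.0997]
tool_rot: [[0.203, 0.979, 0.001], [0.979, -0.203, 0.0], [0.0, 0.001, -1.0]]
ft_force: [0.3, -0.3, -1.6]
grip_width: 0.0433
gripper_force: 41.2
```

>>> jog_arm([
  [0,0,-0.001],
  [0,0,-0.001],
  [0,0,-0.001],
  [0,0,0],
  [0,0,0],
], hand=[0.04,0.04,0.04,0.04,0.04], yaw=[0,0,0,0,0])

```text
time_s: 15.82
position: [0.5245, 0.1998, 0.0979]
tool_rot: [[0.202, 0.979, 0.002], [0.979, -0.202, 0.0], [0.001, 0.002, -1.0]]
ft_force: [-1.3, -0.3, 8.9]
grip_width: 0.0434
gripper_force: 42.2
```

>>> jog_arm([
  [0,0,0],
  [0,0,0],
  [0,0,0.015],
  [0,0,0.03],
  [0,0,0.03],
], hand=[0.06,0.085,0.085,0.085,0.085], yaw=[0,0,0,0,0])

```text
time_s: 16.45
position: [0.5241, 0.1997, 0.1731]
tool_rot: [[0.203, 0.979, 0.001], [0.979, -0.203, 0.0], [0.0, 0.001, -1.0]]
ft_force: [-0.4, 0.8, 0.1]
grip_width: 0.0847
gripper_force: 0.0
```

>>> jog_arm([
  [0.013,-0.038,0],
  [0.013,-0.038,0],
  [0.013,-0.038,0],
  [0.013,-0.038,0],
  [0.013,-0.038,0],
], hand=[0.085,0.085,0.085,0.085,0.085], yaw=[0,0,0,0,0])

```text
time_s: 17.08
position: [0.5895, 0.0084, 0.1724]
tool_rot: [[0.203, 0.979, 0.001], [0.979, -0.203, -0.0], [0.0, 0.001, -1.0]]
ft_force: [0.4, 0.0, -0.3]
grip_width: 0.0848
gripper_force: 0.0
```

Run:
```python
from h import *
im=env.get_image("top"); cv2.imwrite("pics/top1.png",im[:,:,::-1]); print(env.observe()['position'])
```

```text
[0.591041   0.00409192 0.17225905]
```

View pics/top1.png

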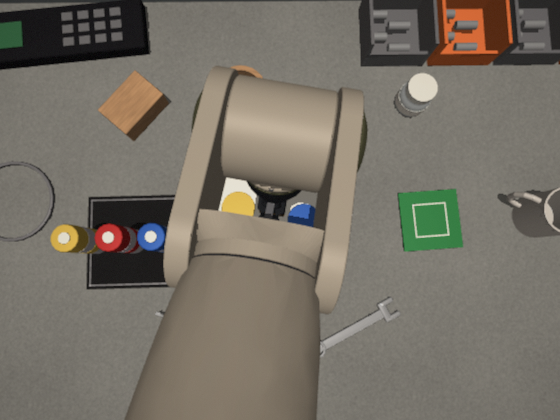

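The view shows all three cans upright on the mat: yellow (64,238), red (109,238) and blue (151,237). The arm is over the drive. Next I go down to it, fingers partly closed, along the tray's x.

>>> jog_arm([
  [0,0,0],
  [0,0,0],
  [0,0,-0.02],
  [0,0,-0.03],
  [0,0,-0.02],
], hand=[0.075,0.075,0.075,0.075,0.075], yaw=[0,0,0,0,0])

```text
time_s: 17.75
position: [0.5885, 0.011, 0.1005]
tool_rot: [[0.201, 0.98, -0.001], [0.98, -0.201, 0.0], [0.0, -0.001, -1.0]]
ft_force: [-0.1, 0.0, -0.1]
grip_width: 0.0751
gripper_force: 0.0
```

Run:
```python
from h import *
o=env.observe();print(o['position'])
im=env.get_image("wrist"); cv2.imwrite("pics/w1.png",im[:,:,::-1])
```

```text
[0.5885093  0.01102814 0.1005063 ]
```

View pics/w1.png

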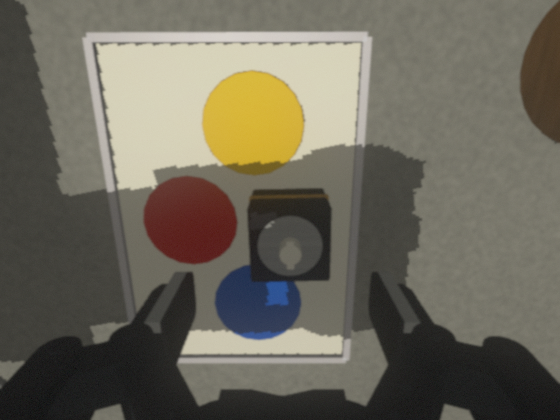

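The wrist view shows the drive's steel face at about (290,246), square to the fingers, with the three bare pads clear. I'll measure the pads and the drive here.

```bash
cat >> h.py <<'E'
def wray(o,uv,z):
    c=env.calibration("wrist");T=np.eye(4);T[:3,:3]=o['tool_rot'];T[:3,3]=o['position'];M=T@np.array(c['hand_eye'])
    uv=np.atleast_2d(np.asarray(uv,float))
    d=np.c_[(uv[:,0]-c['cx'])/c['fx'],(uv[:,1]-c['cy'])/c['fy'],np.ones(len(uv))]@M[:3,:3].T
    p=M[:3,3]; return (p+d*((z-p[2])/d[:,2])[:,None])[:,:2]
E
python3 - <<'E'
from h import *
o=env.observe(); im=cv2.imread("pics/w1.png"); hsv=cv2.cvtColor(im,cv2.COLOR_BGR2HSV);H,S,V=[hsv[...,i].astype(int) for i in range(3)]
for n,m in dict(y=(H>18)&(H<32)&(S>150),r=((H<8)|(H>172))&(S>140),b=(H>100)&(H<125)&(S>140)).items():
    b=np.zeros_like(m);b[60:350,110:360]=1
    w=wray(o,cv2.convexHull(big(m&b))[:,0],.009)*1000
    print(n,np.round(cv2.minEnclosingCircle(w.astype(np.float32))[0],1),np.round(cv2.minEnclosingCircle(w.astype(np.float32))[1],1))
print("drive",np.round(wray(o,[(290,246),(249,280),(330,280)],.046)*1000,1))
E
```

```text
y [584.1  76.1] 29.8
r [530.6  24.1] 29.7
b [570.9 -37.4] 15.1
drive [[593.2  10.9]
 [566.3  -5.1]
 [611.4 -14.3]]
```

>>> jog_arm([
  [0.002,0,0],
  [0,0,-0.025],
  [0,0,-0.025],
  [0,0,-0.014],
  [0,0,0],
], hand=[0.075,0.075,0.075,0.075,0.075], yaw=[0,0,0,0,0])

```text
time_s: 18.42
position: [0.5912, 0.0099, 0.0374]
tool_rot: [[0.202, 0.979, -0.0], [0.979, -0.202, 0.0], [0.0, -0.0, -1.0]]
ft_force: [0.6, 0.3, -0.1]
grip_width: 0.075
gripper_force: 0.0
```

>>> jog_arm([
  [0,0,0],
  [0,0,0],
  [0,0,0],
  [0,0,0],
  [0,0,0],
], hand=[0.06,0.05,0.04,0.04,0.04], yaw=[0,0,0,0,0])

```text
time_s: 19.05
position: [0.5917, 0.0096, 0.0384]
tool_rot: [[0.203, 0.979, 0.002], [0.979, -0.203, -0.0], [0.0, 0.002, -1.0]]
ft_force: [0.1, -0.3, 6.2]
grip_width: 0.0453
gripper_force: 42.3
```

>>> jog_arm([
  [0,0,0.005],
  [0,0,0.015],
  [0,0,0.03],
  [0,0,0.03],
  [0,0,0.02],
], hand=[0.04,0.04,0.04,0.04,0.04], yaw=[0,0,0,0,0])

```text
time_s: 19.68
position: [0.5913, 0.0097, 0.1396]
tool_rot: [[0.203, 0.979, 0.002], [0.979, -0.203, -0.0], [0.0, 0.002, -1.0]]
ft_force: [-0.1, -0.4, -2.7]
grip_width: 0.0453
gripper_force: 41.7
```

>>> jog_arm([
  [-0.004,-0.035,0],
  [-0.005,-0.045,0],
  [-0.005,-0.045,0],
  [-0.005,-0.045,0],
  [-0.005,-0.045,0],
], hand=[0.04,0.04,0.04,0.04,0.04], yaw=[0.052,0.052,0.052,0.052,0.052])

```text
time_s: 20.3
position: [0.5667, -0.2067, 0.1381]
tool_rot: [[-0.058, 0.998, 0.0], [0.998, 0.058, -0.0], [-0.0, 0.0, -1.0]]
ft_force: [-0.0, -0.2, -3.2]
grip_width: 0.0452
gripper_force: 41.5
```

>>> jog_arm([
  [-0.006,-0.045,0],
  [-0.005,-0.032,0],
  [0,0,0],
  [0,0,-0.03],
  [0,0,-0.03],
], hand=[0.04,0.04,0.04,0.04,0.04], yaw=[0,0,0,0,0])

```text
time_s: 20.92
position: [0.5563, -0.2815, 0.0774]
tool_rot: [[-0.057, 0.998, 0.001], [0.998, 0.057, -0.0], [-0.0, 0.001, -1.0]]
ft_force: [-0.9, 0.5, -3.9]
grip_width: 0.0454
gripper_force: 41.7
```

>>> jog_arm([
  [0,0,-0.02],
  [0,0,-0.013],
  [0,0,-0.003],
  [0,0,-0.001],
  [0,0,0],
], hand=[0.04,0.04,0.04,0.04,0.04], yaw=[0,0,0,0,0])

```text
time_s: 21.55
position: [0.5564, -0.2824, 0.041]
tool_rot: [[-0.056, 0.998, 0.001], [0.998, 0.056, -0.001], [-0.001, 0.001, -1.0]]
ft_force: [0.6, -0.3, -1.6]
grip_width: 0.0453
gripper_force: 41.6
```

Run:
```python
from h import *
o=env.observe();print(o['position'],o['ft_force'])
cv2.imwrite("pics/s2.png",env.get_image("scene")[110:230,120:280,::-1].repeat(4,0).repeat(4,1))
```

```text
[ 0.55637731 -0.28243431  0.04104595] [ 0.62758561 -0.33654867 -1.59894969]
```

View pics/s2.png

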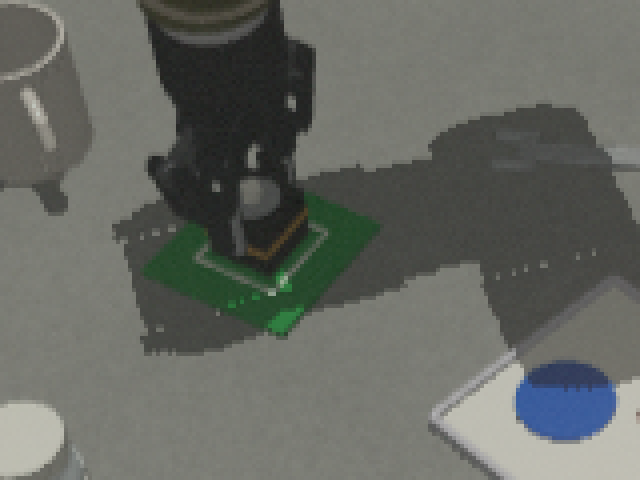

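The crop shows the drive inside the outline, just above the plate. I lower it the last millimetres.

>>> jog_arm([
  [0,0,-0.001],
  [0,0,-0.001],
  [0,0,-0.001],
  [0,0,0],
  [0,0,0],
], hand=[0.04,0.04,0.04,0.04,0.04], yaw=[0,0,0,0,0])

```text
time_s: 22.22
position: [0.5561, -0.2824, 0.0384]
tool_rot: [[-0.056, 0.998, 0.001], [0.998, 0.056, -0.001], [-0.001, 0.0, -1.0]]
ft_force: [-3.1, 0.9, 6.6]
grip_width: 0.0452
gripper_force: 42.6
```

>>> jog_arm([
  [0,0,0],
  [0,0,0],
  [0,0,0.02],
  [0,0,0.035],
  [0,0,0.035],
], hand=[0.06,0.085,0.085,0.085,0.085], yaw=[0,0,0,0,0])

```text
time_s: 22.85
position: [0.5561, -0.2823, 0.1281]
tool_rot: [[-0.056, 0.998, -0.0], [0.998, 0.056, 0.0], [0.0, -0.0, -1.0]]
ft_force: [-0.2, -1.4, 0.3]
grip_width: 0.0852
gripper_force: 0.0
```

>>> jog_arm([
  [0,0,0.045],
  [-0.002,0.045,0],
  [-0.003,0.045,0],
  [-0.003,0.045,0],
  [-0.003,0.045,0],
], hand=[0.085,0.085,0.085,0.085,0.085], yaw=[0,-0.065,-0.065,-0.065,-0.065])

```text
time_s: 23.48
position: [0.5449, -0.101, 0.1724]
tool_rot: [[0.205, 0.979, 0.0], [0.979, -0.205, -0.0], [-0.0, 0.0, -1.0]]
ft_force: [0.1, -0.7, -0.3]
grip_width: 0.0851
gripper_force: 0.0
```

>>> jog_arm([
  [-0.003,0.045,0],
  [-0.003,0.045,0],
  [-0.003,0.045,0],
  [-0.003,0.045,0],
  [-0.004,0.045,0],
], hand=[0.085,0.085,0.085,0.085,0.085], yaw=[0,0,0,0,0])

```text
time_s: 24.1
position: [0.529, 0.1241, 0.1724]
tool_rot: [[0.203, 0.979, 0.0], [0.979, -0.203, 0.0], [0.0, 0.0, -1.0]]
ft_force: [0.5, 0.6, 0.2]
grip_width: 0.0854
gripper_force: 0.0
```

Run:
```python
from h import *
print(env.observe()['position'])
im=env.get_image("top"); cv2.imwrite("pics/top3.png",im[:,:,::-1])
hsv=cv2.cvtColor(im,cv2.COLOR_RGB2HSV); H,S,V=[hsv[...,i].astype(int) for i in range(3)]
m=(H>45)&(H<85)&(S>90); b=np.zeros_like(m); b[195:245,405:458]=1
print("drive",rect("top",big((V<75)&(S<110),(405,190,460,245)),.046))
for n,mm,bx in (("y",(H>18)&(H<32)&(S>110),(45,220,85,260)),("r",((H<8)|(H>172))&(S>120),(90,220,125,260)),("b",(H>100)&(H<125)&(S>110),(135,220,175,260))):
    q=big((S<70)&(V>150),(bx[0]+5,bx[1],bx[2]-5,bx[3])).mean(0); print(n,q,ray("top",q,.124)*1000)
```

```text
[0.52898518 0.1241397  0.17237038]
drive [ 554.6 -278.8   46.1   49.6    3.6]
y [ 73.50847458 228.71186441] [[538.1644639  318.14783735]]
r [107.42222222 229.95555556] [[535.4550079  266.19548202]]
b [154.5        229.48958333] [[535.07634894 194.00942629]]
```

View pics/top3.png

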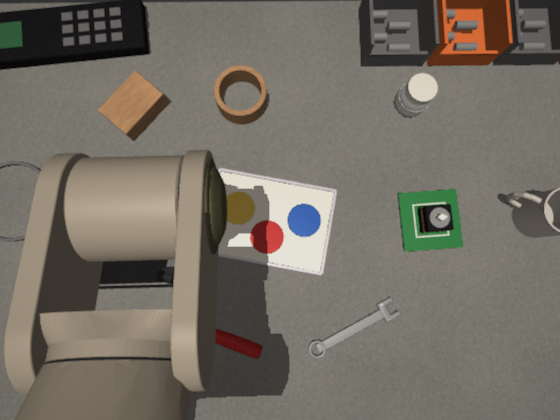

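The view shows the drive inside the outline at (435,218), about 3–4 mm off centre. The arm hides the cans. I measure the pads from this picture.

Run:
```python
from h import *
im=cv2.imread("pics/top3.png"); hsv=cv2.cvtColor(im,cv2.COLOR_BGR2HSV);H,S,V=[hsv[...,i].astype(int) for i in range(3)]
for n,m in dict(y=(H>15)&(H<32)&(S>120),r=((H<8)|(H>172))&(S>120),b=(H>100)&(H<125)&(S>120)).items():
    w=ray("top",big(m,(222,175,335,265)),.009)*1000
    (c,r)=cv2.minEnclosingCircle(w.astype(np.float32)); print(n,np.round(c,1),round(r,1))
```

```text
y [583.5  74.9] 30.4
r [528.9  22.5] 30.0
b [558.6 -46.6] 29.7
```

>>> jog_arm([
  [-0.002,0.04,0],
  [-0.002,0.036,0],
  [0,0,0],
  [0,0,-0.035],
  [0,0,-0.037],
], hand=[0.085,0.085,0.085,0.085,0.085], yaw=[0,0,0,0,0])

```text
time_s: 24.78
position: [0.5255, 0.1979, 0.0998]
tool_rot: [[0.203, 0.979, 0.002], [0.979, -0.203, -0.0], [0.0, 0.001, -1.0]]
ft_force: [0.2, -0.3, -1.2]
grip_width: 0.0849
gripper_force: 0.0
```

>>> jog_arm([
  [0,0,0],
  [0,0,0],
  [0,0,0],
  [0,0,0],
  [0,0,0],
], hand=[0.085,0.06,0.04,0.04,0.04], yaw=[0,0,0,0,0])

```text
time_s: 25.4
position: [0.5256, 0.1988, 0.1018]
tool_rot: [[0.202, 0.979, 0.002], [0.979, -0.202, 0.0], [0.001, 0.002, -1.0]]
ft_force: [-1.4, -0.8, 7.4]
grip_width: 0.0432
gripper_force: 39.9
```

>>> jog_arm([
  [0,0,0.01],
  [0,0,0.03],
  [0,0,0.03],
  [0,0,0.01],
  [0.005,-0.036,0],
], hand=[0.04,0.04,0.04,0.04,0.04], yaw=[0,0,0,0,0])

```text
time_s: 26.02
position: [0.5299, 0.1637, 0.1807]
tool_rot: [[0.2, 0.98, 0.001], [0.98, -0.2, 0.0], [0.001, 0.001, -1.0]]
ft_force: [0.9, -0.5, -2.3]
grip_width: 0.0434
gripper_force: 41.2
```

>>> jog_arm([
  [0.007,-0.05,0],
  [0.007,-0.05,0],
  [0.007,-0.05,0],
  [0.005,-0.04,0],
  [0.002,-0.019,0],
], hand=[0.04,0.04,0.04,0.04,0.04], yaw=[0,0,0,0,0])

```text
time_s: 26.65
position: [0.5579, -0.0481, 0.1796]
tool_rot: [[0.205, 0.979, -0.001], [0.979, -0.205, 0.0], [0.0, -0.001, -1.0]]
ft_force: [0.7, 0.9, -2.2]
grip_width: 0.0433
gripper_force: 41.2
```

>>> jog_arm([
  [0,0,0],
  [0,0,-0.03],
  [0,0,-0.025],
  [0,0,-0.013],
  [0,0,-0.003],
], hand=[0.04,0.04,0.04,0.04,0.04], yaw=[0,0,0,0,0])

```text
time_s: 27.28
position: [0.558, -0.0454, 0.109]
tool_rot: [[0.202, 0.979, -0.001], [0.979, -0.202, 0.0], [0.0, -0.001, -1.0]]
ft_force: [0.7, 0.1, -1.9]
grip_width: 0.0432
gripper_force: 41.2
```

>>> jog_arm([
  [0,0,-0.001],
  [0,0,-0.001],
  [0,0,-0.001],
  [0,0,0],
  [0,0,0],
], hand=[0.04,0.04,0.04,0.04,0.04], yaw=[0,0,0,0,0])

```text
time_s: 27.9
position: [0.5583, -0.0464, 0.1068]
tool_rot: [[0.203, 0.979, 0.001], [0.979, -0.203, -0.0], [-0.0, 0.001, -1.0]]
ft_force: [-1.1, 0.5, 3.5]
grip_width: 0.0433
gripper_force: 41.5
```

>>> jog_arm([
  [0,0,0],
  [0,0,0],
  [0,0,0.015],
  [0,0,0.03],
  [0,0,0.025],
], hand=[0.06,0.085,0.085,0.085,0.085], yaw=[0,0,0,0,0])

```text
time_s: 28.52
position: [0.5583, -0.0463, 0.1784]
tool_rot: [[0.203, 0.979, 0.001], [0.979, -0.203, -0.0], [-0.0, 0.001, -1.0]]
ft_force: [-0.3, 0.0, -0.1]
grip_width: 0.0854
gripper_force: 0.0
```

>>> jog_arm([
  [-0.005,0.045,0],
  [-0.005,0.045,0],
  [-0.005,0.045,0],
  [-0.005,0.045,0],
  [-0.005,0.045,0],
], hand=[0.085,0.085,0.085,0.085,0.085], yaw=[0,0,0,0,0])

```text
time_s: 29.15
position: [0.533, 0.1802, 0.1775]
tool_rot: [[0.203, 0.979, 0.001], [0.979, -0.203, 0.0], [0.0, 0.001, -1.0]]
ft_force: [1.3, 0.9, 1.0]
grip_width: 0.0851
gripper_force: 0.0
```

>>> jog_arm([
  [-0.005,0.045,0],
  [-0.004,0.042,0],
  [0,0,0],
  [0,0,-0.035],
  [0,0,-0.037],
], hand=[0.085,0.085,0.085,0.085,0.085], yaw=[0,0,0,0,0])

```text
time_s: 29.78
position: [0.5246, 0.265, 0.1046]
tool_rot: [[0.203, 0.979, 0.002], [0.979, -0.203, 0.0], [0.001, 0.002, -1.0]]
ft_force: [1.0, 0.3, -0.4]
grip_width: 0.085
gripper_force: 0.0
```

>>> jog_arm([
  [0,0,0],
  [0,0,0],
  [0,0,0],
  [0,0,0],
  [0,0,0],
], hand=[0.085,0.06,0.04,0.04,0.04], yaw=[0,0,0,0,0])

```text
time_s: 30.4
position: [0.5248, 0.2658, 0.106]
tool_rot: [[0.203, 0.979, 0.003], [0.979, -0.203, 0.001], [0.001, 0.003, -1.0]]
ft_force: [0.5, -1.0, 5.7]
grip_width: 0.0433
gripper_force: 40.4
```

>>> jog_arm([
  [0,0,0.01],
  [0,0,0.03],
  [0,0,0.03],
  [0,0,0.01],
  [0.001,-0.035,0],
], hand=[0.04,0.04,0.04,0.04,0.04], yaw=[0,0,0,0,0])

```text
time_s: 31.02
position: [0.5249, 0.2316, 0.1847]
tool_rot: [[0.2, 0.98, 0.001], [0.98, -0.2, 0.001], [0.001, 0.001, -1.0]]
ft_force: [-0.7, -0.1, -2.4]
grip_width: 0.043
gripper_force: 41.2
```

>>> jog_arm([
  [0.001,-0.05,0],
  [0.001,-0.05,0],
  [0.001,-0.05,0],
  [0,-0.04,0],
  [0,-0.019,0],
], hand=[0.04,0.04,0.04,0.04,0.04], yaw=[0,0,0,0,0])

```text
time_s: 31.65
position: [0.5278, 0.02, 0.1838]
tool_rot: [[0.205, 0.979, -0.001], [0.979, -0.205, 0.0], [-0.0, -0.001, -1.0]]
ft_force: [0.1, 0.2, -1.8]
grip_width: 0.0427
gripper_force: 41.2
```

>>> jog_arm([
  [0,0,0],
  [0,0,-0.03],
  [0,0,-0.025],
  [0,0,-0.013],
  [0,0,-0.003],
], hand=[0.04,0.04,0.04,0.04,0.04], yaw=[0,0,0,0,0])

```text
time_s: 32.28
position: [0.528, 0.0225, 0.1129]
tool_rot: [[0.202, 0.979, -0.001], [0.979, -0.202, 0.0], [0.0, -0.001, -1.0]]
ft_force: [0.3, -0.5, -1.9]
grip_width: 0.0426
gripper_force: 41.2
```

>>> jog_arm([
  [0,0,-0.001],
  [0,0,-0.001],
  [0,0,-0.001],
  [0,0,0],
  [0,0,0],
], hand=[0.04,0.04,0.04,0.04,0.04], yaw=[0,0,0,0,0])

```text
time_s: 32.9
position: [0.5284, 0.0216, 0.111]
tool_rot: [[0.203, 0.979, 0.001], [0.979, -0.203, -0.0], [-0.0, 0.001, -1.0]]
ft_force: [-1.4, -1.0, 5.4]
grip_width: 0.0436
gripper_force: 41.6
```

>>> jog_arm([
  [0,0,0],
  [0,0,0],
  [0,0,0.015],
  [0,0,0.03],
  [0,0,0.022],
], hand=[0.06,0.085,0.085,0.085,0.085], yaw=[0,0,0,0,0])

```text
time_s: 33.52
position: [0.5282, 0.0217, 0.1783]
tool_rot: [[0.203, 0.979, 0.0], [0.979, -0.203, -0.0], [0.0, 0.0, -1.0]]
ft_force: [0.1, 0.2, -0.8]
grip_width: 0.0846
gripper_force: 0.0
```

>>> jog_arm([
  [-0.001,0.045,0],
  [-0.001,0.045,0],
  [-0.001,0.045,0],
  [-0.001,0.045,0],
  [0,0.045,0],
], hand=[0.085,0.085,0.085,0.085,0.085], yaw=[0,0,0,0,0])

```text
time_s: 34.15
position: [0.5239, 0.2482, 0.1772]
tool_rot: [[0.203, 0.979, -0.0], [0.979, -0.203, -0.0], [-0.0, -0.0, -1.0]]
ft_force: [0.1, 0.0, -0.4]
grip_width: 0.085
gripper_force: 0.0
```

>>> jog_arm([
  [0,0.045,0],
  [0,0.039,0],
  [0,0,0],
  [0,0,-0.035],
  [0,0,-0.039],
], hand=[0.085,0.085,0.085,0.085,0.085], yaw=[0,0,0,0,0])

```text
time_s: 34.78
position: [0.5244, 0.3298, 0.1028]
tool_rot: [[0.203, 0.979, 0.001], [0.979, -0.203, 0.0], [0.0, 0.001, -1.0]]
ft_force: [0.4, -0.2, -0.4]
grip_width: 0.0849
gripper_force: 0.0
```

>>> jog_arm([
  [0,0,0],
  [0,0,0],
  [0,0,0],
  [0,0,0],
  [0,0,0],
], hand=[0.085,0.06,0.04,0.04,0.04], yaw=[0,0,0,0,0])

```text
time_s: 35.4
position: [0.5247, 0.3309, 0.105]
tool_rot: [[0.202, 0.979, 0.003], [0.979, -0.202, 0.001], [0.001, 0.003, -1.0]]
ft_force: [-2.4, -0.9, 6.5]
grip_width: 0.0432
gripper_force: 40.4
```

>>> jog_arm([
  [0,0,0.01],
  [0,0,0.03],
  [0,0,0.03],
  [0,0,0.01],
  [0.009,-0.037,0],
], hand=[0.04,0.04,0.04,0.04,0.04], yaw=[0,0,0,0,0])

```text
time_s: 36.02
position: [0.5326, 0.2949, 0.1836]
tool_rot: [[0.199, 0.98, 0.001], [0.98, -0.199, 0.001], [0.001, 0.001, -1.0]]
ft_force: [1.1, 0.1, -2.2]
grip_width: 0.0429
gripper_force: 41.1
```

>>> jog_arm([
  [0.011,-0.05,0],
  [0.011,-0.05,0],
  [0.011,-0.05,0],
  [0.011,-0.047,0],
  [0.006,-0.022,0],
], hand=[0.04,0.04,0.04,0.04,0.04], yaw=[0,0,0,0,0])

```text
time_s: 36.65
position: [0.5832, 0.0722, 0.1825]
tool_rot: [[0.205, 0.979, -0.001], [0.979, -0.205, -0.0], [-0.0, -0.001, -1.0]]
ft_force: [0.6, 0.9, -1.6]
grip_width: 0.0433
gripper_force: 41.1
```

>>> jog_arm([
  [0,0,0],
  [0,0,-0.03],
  [0,0,-0.025],
  [0,0,-0.013],
  [0,0,-0.003],
], hand=[0.04,0.04,0.04,0.04,0.04], yaw=[0,0,0,0,0])

```text
time_s: 37.28
position: [0.5828, 0.0753, 0.1118]
tool_rot: [[0.202, 0.979, -0.001], [0.979, -0.202, 0.0], [-0.0, -0.001, -1.0]]
ft_force: [0.5, 0.4, -1.4]
grip_width: 0.0428
gripper_force: 41.3
```

>>> jog_arm([
  [0,0,-0.001],
  [0,0,-0.001],
  [0,0,-0.001],
  [0,0,0],
  [0,0,0],
], hand=[0.04,0.04,0.04,0.04,0.04], yaw=[0,0,0,0,0])

```text
time_s: 37.9
position: [0.5833, 0.0747, 0.1101]
tool_rot: [[0.203, 0.979, 0.001], [0.979, -0.203, -0.0], [0.0, 0.001, -1.0]]
ft_force: [-2.1, -0.5, 7.5]
grip_width: 0.0432
gripper_force: 41.7
```

Now I release, rise, and swing away over the empty mat to get a clear view.

>>> jog_arm([
  [0,0,0],
  [0,0,0],
  [0,0,0.015],
  [0,0,0.03],
  [0,0,0.045],
], hand=[0.06,0.085,0.085,0.085,0.085], yaw=[0,0,0,0,0])

```text
time_s: 38.52
position: [0.5827, 0.0747, 0.2004]
tool_rot: [[0.203, 0.979, -0.002], [0.979, -0.203, 0.0], [-0.0, -0.002, -1.0]]
ft_force: [-0.7, 0.4, -0.0]
grip_width: 0.0848
gripper_force: 0.0
```

>>> jog_arm([
  [-0.02,0.055,0],
  [-0.02,0.055,0],
  [-0.02,0.055,0],
  [-0.02,0.055,0],
  [-0.02,0.055,0],
], hand=[0.085,0.085,0.085,0.085,0.085], yaw=[0,0,0,0,0])

```text
time_s: 39.15
position: [0.4824, 0.3515, 0.2005]
tool_rot: [[0.203, 0.979, 0.001], [0.979, -0.203, 0.001], [0.001, 0.001, -1.0]]
ft_force: [0.8, 0.5, -0.6]
grip_width: 0.0845
gripper_force: 0.0
```

>>> jog_arm([
  [-0.02,0.03,0],
  [-0.02,0.02,0],
  [0,0,0],
  [0,0,0],
  [0,0,0],
], hand=[0.085,0.085,0.085,0.085,0.085], yaw=[0,0,0,0,0])

```text
time_s: 39.78
position: [0.4439, 0.3989, 0.1995]
tool_rot: [[0.204, 0.979, 0.0], [0.979, -0.204, 0.0], [0.0, 0.0, -1.0]]
ft_force: [-0.3, -0.3, -0.9]
grip_width: 0.085
gripper_force: 0.0
```

Run:
```python
from h import *
im=env.get_image("top"); cv2.imwrite("pics/top4.png",im[:,:,::-1])
hsv=cv2.cvtColor(im,cv2.COLOR_RGB2HSV); H,S,V=[hsv[...,i].astype(int) for i in range(3)]
for n,(x,y) in dict(y=(231,196),r=(267,231),b=(310,212)).items():
    print(n,ray("top",big((S<70)&(V>150),(x-10,y-10,x+10,y+10)).mean(0),.129)*1000)
```

```text
y [[583.27673554  77.06243949]]
r [[528.2422595   21.35238179]]
b [[557.69588916 -44.87883094]]
```

View pics/top4.png

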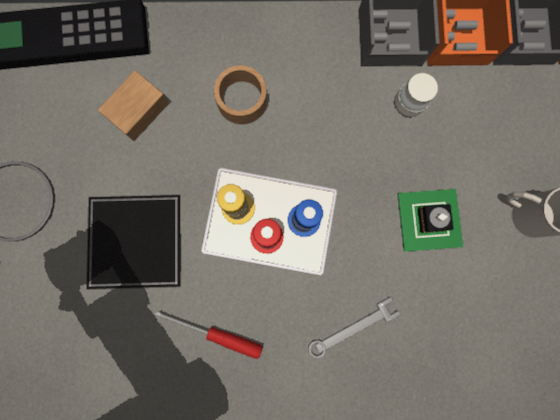

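The cans stand on their own pads (yellow (231,197), red (267,232), blue (309,213)), within about 2.5 mm of the pad centres. The drive is inside the outline at (435,218), and the arm is clear.

```bash
python3 -c "
from rig import env
print(env.close_job())"
```

```text
the job is handed in; nothing more can be done
None
```

The job is handed in: the drive unit stands inside the outline on the green plate, and every can is back upright on its own pad within about 2.5 mm of centre by the last camera check; no verdict was returned.

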